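Part the stuck painting pots and set them out by size

ROBOT

A 6-joint arm with a two-finger parallel gripper is mounted at the origin on the work surface. World frame = base frame: x ahead of the robot, y to its left, z up, the work surface at z = 0. Lengths are in m, angles in degrees, forces in N, time in s.
With the tool pointing down it reaches from about 0.375 to 0.9 m from the base axis. Payload 3.1 kg.
Tool frame: the origin (TCP) lies at the very end of the fingers, on their centre line; the grasp point (between the pads) lies behind it (bot.grip_depth is the z of the grasp point in the tool frame, in m); z points along the fingers, y is the direction in which the jaws open and shut (so a half turn about z gives the same grasp; the last joint's range is limited). The gripper opens to 87 mm and grips with 3 to 60 N. Pads are 19 mm wide; open, the fingers measure 117 mm over their backs; the gripper's body (75 mm by 190 mm) begins 51 mm behind the grasp point.
Start: joints at [52.855, 30.224, 82.088, -0, 67.689, -10.227], TCP at [0.283, 0.557, 0.223] pointing down, gripper open.
Joint ranges: [-176.69, 176.69], [-43.24, 126.21], [12.49, 139.97], [-82, 262], [0, 151.66], [-163.58, 163.58]. Speed limits (degrees/s): [159.86, 159.86, 180, 180, 180, 180].

INTERFACE

Orientations are given as a 3x3 rotation matrix whose columns are the frame's x, y, z axes.
In Python, from rig import bot, vision gives the robot as it stands. The module is installed in compiled form; this text tells all that it offers.
- The arm moves only by the shell command python3 -m jog 'ROWS'. ROWS is JSON, a list of rows, each a list of 3 entries, a list of its own where there are three numbers: the shift along the tool's x, y, z in mm, then the turn, a rotation vector about the tool's x, y, z in degrees, then the closure, from 0 (fully open) to 1 (shut). In form: [[[dx, dy, dz], [wx, wy, wz], fingers], ...]. A call has 1 to 12 rows; each row is the pose to reach, as a shift and turn from the pose commanded when the call began, along the tool's axes at that moment; what a row does not reach only later rows make up. A row lasts 1/12 s, in which the tool goes at most 41.7 mm and 7.16 degrees, less where a joint would pass 70% of its speed; a pose out of reach is approached as far as the arm can. A call with a gripper value outside its range is refused whole. The fingers move at their own pace and stop on an object; the grip force is fixed at half the most. Time passes only in rows, so rows that repeat a pose let the fingers close. It gives the time, the measured TCP pose, the force and the opening at its end, in the units of the state.
- bot.read_state(): the state, without advancing time (a new reading comes with each control period).
- vision.capture(name): name is "side" or "top"; returns the picture (400x640x3 uint8, red, green, blue); there is no depth.
- vision.camera_info(name): a dict with "intrinsics" (3x3 intrinsics, pixels), "camera_from_world" (4x4, takes a point from world to camera coordinates). Camera axes: x right, y up, looking along -z (the intrinsics and any distortion apply to the point x, -y, -z); pixel columns grow to the right and rows downward; lengths in m; the calibration is good to about 2 mm. A picture is of the moment at which its call begins. camera_info takes no time and is no camera call.
- bot.hand_in(): hands the job in, once; it reports no verdict.
The state is a dict: "time_s": time; "joint_positions": joint angles; "qvel": joint speeds; "tau": joint torques, N m; "position": TCP position; "tcp_rot": TCP orientation; "force": force on the tool from outside, world axes, zero at the start; "moment": the same for the moment, N m; "opening": opening from 0.0 (shut) to 1.0 (fully open).
Only numpy, scipy, OpenCV 4.12 (cv2) and the standard library are available. Lean on these libraries where they do the work, as an engineer would, in place of code of your own. Each camera call takes 0.05 s, during which the arm holds its last target. There are 200 camera calls.

TASK

The three painting pots on the miniature-painting table are jammed inside one another. Bring the whole stack to the metal anti-tip holder and slide it in fully home, so that its lips hold down the big blue pot's foot; then pull out the small red pot, after it the medium yellow pot, and stand each upright in the middle of the coaster of its own size (red ring small, yellow ring medium), setting them down rather than dropping them. Leave the big pot fully home in the holder, and do not disturb the paints, glue, figures or clippers.

Things in the scene. Friction and masses are not known exactly. Their poses are not given: they have to be found in the camera images.
- pot_large: Big blue round pot, 58 high, outer diameter 68, on a flat round foot of diameter 92, 7 thick, standing on the table; inner floor 30 above its underside; about 0.35 kg. Origin: centre of underside, z up. Sprung rubber pads in its mouth grip the medium pot: 10 to 15 N straight up frees it, after some 30 of travel. Stack: 117 high; unless the big pot is held down it all lifts together.
- pot_medium: Medium yellow round pot, diameter 54, 58 high, plain wall, about 0.1 kg. Origin: centre of underside, z up. At the start it stands inside the big pot, underside 30 above the table, so its upper 30 shows above the big pot's rim. Inner floor 32 above its underside. Pads in its mouth grip the small pot with 6 to 8.5 N, always less than the big pot grips this one.
- pot_small: Small red round pot, diameter 40, 55 high, plain wall, about 0.06 kg. Origin: centre of its underside, z up its axis. At the start it stands in the medium pot, underside 62 above the table, so its upper 27 shows above the medium pot's rim. The stack tends to tip when pushed high up, and slides well when held by the big pot.
- holder: Bare-metal U-shaped anti-tip holder fixed to the table, 18 high, 116 wide, open towards its own -x. Origin: on the table at the seat, where the centre of the big pot's foot belongs; its x axis points from the mouth to the closed back. Side walls 100 apart inside, a back wall that stops the foot 1 past the seat, lips overhanging the sides and back.
- holder_seat (a point): Same point as the holder's origin. The lips' undersides are 12 above the table and their inner edges 78 apart, so the 7 thick foot slides in beneath them along the holder's +x with 4 to spare each side while the pot's body passes between. Straight walls and lips begin 45 before the seat; ahead of that the walls flare to 133 apart at 74 before it and the lips turn up.
- coaster_small: Small cork coaster, fixed, with a red ring, diameter 54, 5 thick: place of the small pot. Origin: centre of its underside; top 5 above.
- coaster_medium: Medium cork coaster, fixed, with a yellow ring, diameter 70, 5 thick: place of the medium pot. Origin: centre of its underside; top 5 above. The two coasters may be either way round, left and right.
- paint_green: Bystander: paint pot with white cap, diameter 35, 42 high. Origin: centre of underside.
- paint_blue: Bystander: paint pot with white cap, diameter 35, 42 high. Origin: centre of underside.
- paint_red: Bystander: paint pot with white cap, diameter 35, 42 high. Origin: centre of underside.
- glue: Bystander: white glue bottle with pointed nozzle, diameter 36, 115 high. Origin: centre of underside.
- figure_grey: Bystander: grey toy soldier on a round base of diameter 32, 52 high. Origin: centre of underside.
- figure_green: Bystander: green toy soldier on a round base of diameter 32, 52 high. Origin: centre of underside.
- clippers: Bystander: hand clippers lying flat, 115 long, 60 wide, 12 high. Origin: underside, near the jaws' pivot; handles towards its -x.
Not all that is in view belongs to the job. There is more than one size of the pot_large; the one meant has the size given above.

How it is judged:
By the outcome, as a careful person would: the job done as asked, in the order asked, and still so for the second after the job is handed in, with the robot touching nothing.
It also fails if it takes over 67 s, if anything falls off the work surface, if the arm or the gripper's body presses on something with over 40 N, if the wrist force passes 120 N, or if a joint passes its speed limit or range.

## Working session

There is one attempt and no reset: what is moved stays moved. The work goes in short steps, Python scripts to look and compute and a shell command to move; the robot and the scene stay as the last step left them, time stands still between calls to the robot, and variables do not carry over. Pictures are saved under pics/ and viewed, about 8 in all and at most 12, crops included, and the job is handed in when it is done.

```bash
mkdir -p pics; cat > h.py <<'E'
import numpy as np, cv2
from rig import bot, vision
def snap(name,fn,crop=None,scale=1):
    im=vision.capture(name); 
    o=im if crop is None else im[crop[1]:crop[3],crop[0]:crop[2]]
    if scale!=1:o=cv2.resize(o,None,fx=scale,fy=scale,interpolation=cv2.INTER_CUBIC)
    cv2.imwrite('pics/'+fn,o[:,:,::-1]); return im
def cam(n):
    c=vision.camera_info(n); return np.array(c["intrinsics"]),np.array(c["camera_from_world"]),c
def ray(n,u,v,z):
    K,T,_=cam(n); d=np.linalg.inv(K)@[u,v,1]; d=d*[1,-1,-1]
    R,t=T[:3,:3],T[:3,3]; o=-R.T@t; w=R.T@d
    return o+w*(z-o[2])/w[2]
def proj(n,p):
    K,T,_=cam(n); q=T[:3,:3]@np.array(p)+T[:3,3]; q=K@(q*[1,-1,-1]); return q[:2]/q[2]
E
python3 - <<'E'
from h import *
snap('top','t0.png',None,1.25); snap('side','s0.png',None,1.25)
for n in('top','side'):
    K,T,c=cam(n);print(n,K.tolist(),(-T[:3,:3].T@T[:3,3]).round(3),T[:3,:3].round(2).tolist(),[k for k in c])
s=bot.read_state();print(s,bot.grip_depth)
E
```

```text
top [[369.3691737847878, 0.0, 323.909934304543], [0.0, 369.3691737847878, 202.83122824925874], [0.0, 0.0, 1.0]] [0.358 0.011 1.102] [[-0.0, -1.0, -0.01], [0.98, -0.0, 0.18], [-0.18, -0.01, 0.98]] ['intrinsics', 'camera_from_world']
side [[443.5582903601916, 0.0, 321.67729261006053], [0.0, 443.5582903601916, 189.56759666943816], [0.0, 0.0, 1.0]] [0.206 0.728 0.908] [[-0.89, -0.45, 0.01], [0.33, -0.64, 0.7], [-0.3, 0.63, 0.72]] ['intrinsics', 'camera_from_world']
{'time_s': 0.1, 'joint_positions': array([ 5.28550817e+01,  3.02727770e+01,  8.21507644e+01, -1.05709434e-03,
        6.76904184e+01, -1.02275203e+01]), 'qvel': array([ 0.00881944, -0.11150327, -0.10062623, -0.05272015, -0.02746381,
        0.05601823]), 'tau': array([-4.77244175e-04, -4.40989387e+01, -1.77149445e+01,  6.34966604e-02,
        5.34054113e-02, -1.35548643e-05]), 'position': array([0.28250378, 0.5567459 , 0.22166921]), 'tcp_rot': array([[-8.91663084e-01,  4.52698062e-01, -1.18740104e-03],
       [ 4.52699494e-01,  8.91661719e-01, -1.59573720e-03],
       [ 3.36372918e-04, -1.96039581e-03, -9.99998022e-01]]), 'force': array([-0.4947813 , -0.38264527,  0.15748361]), 'moment': array([ 0.02631943, -0.02316585, -0.02767289]), 'opening': 1.0033369561779535} -0.0187
```

View pics/t0.png

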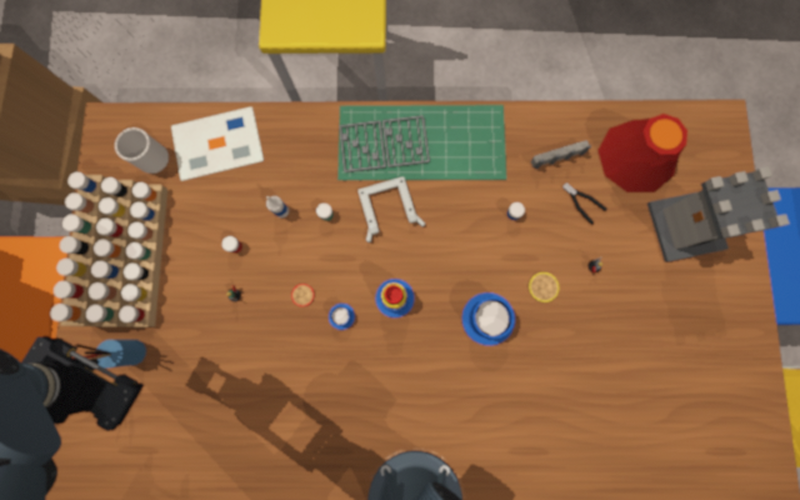

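View pics/s0.png

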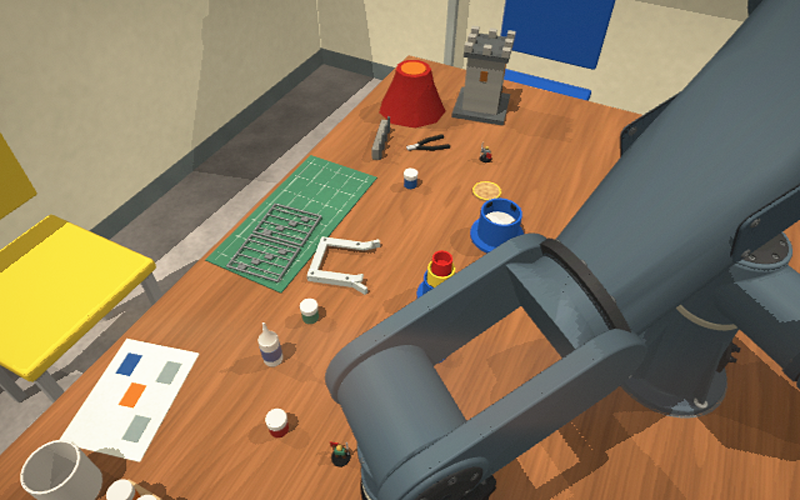

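The top picture, in 800-px coordinates, shows the stack at (395,297), the holder at about (390,210) with its mouth towards the stack, the small red coaster at (303,295) and the medium yellow coaster at (544,287). The other blue pots, at (341,316) and (490,318), are decoys. The side view shows the same layout. I'll crop closer and segment the colours.

```bash
python3 - <<'E'
from h import *
im=cv2.imread('pics/t0.png')
im=snap('top','t1.png',(270,130,370,260),4.5)
hsv=cv2.cvtColor(im,cv2.COLOR_RGB2HSV)
def seg(lo,hi,box,lab,z):
    m=cv2.inRange(hsv,np.array(lo),np.array(hi)); k=np.zeros_like(m);x0,y0,x1,y1=box;k[y0:y1,x0:x1]=m[y0:y1,x0:x1]
    n,_,st,ce=cv2.connectedComponentsWithStats(k)
    for i in range(1,n):
        if st[i,4]>15: print(lab,st[i],ce[i].round(1),ray('top',*ce[i],z).round(4))
seg((100,120,40),(125,255,255),(290,210,340,265),'blue',.007)
seg((20,140,80),(35,255,255),(290,210,340,265),'yel',.088)
seg((0,180,60),(6,255,255),(290,210,340,265),'red',.117)
seg((20,120,80),(35,255,255),(410,205,460,250),'ycoast',.005)
g=im[222:250,228:258];
# coasters: contour by difference of ring colour
seg((0,150,100),(10,255,255),(225,215,262,255),'rcoast',.005)
m=cv2.inRange(hsv,np.array((0,0,120)),np.array((180,70,255)));k=np.zeros_like(m);k[135:200,280:345]=m[135:200,280:345]
c=max(cv2.findContours(k,0,2)[0],key=cv2.contourArea);print(cv2.contourArea(c),cv2.minAreaRect(c))
E
```

```text
blue [301 224  30  29 279] [316.6 240.9] [0.4392 0.0422 0.007 ]
yel [306 229  19  17  67] [315.8 240.5] [0.4344 0.042  0.088 ]
red [308 229  14  14 149] [314.5 235.6] [0.4452 0.0445 0.117 ]
ycoast [423 218  25  24 156] [434.5 229.5] [ 0.4728 -0.3079  0.005 ]
rcoast [233 226  19  20 105] [242. 236.] [0.4542 0.2642 0.005 ]
716.0 ((309.48150634765625, 162.9373016357422), (49.45480728149414, 48.0816650390625), 73.53998565673828)
```

View pics/t1.png

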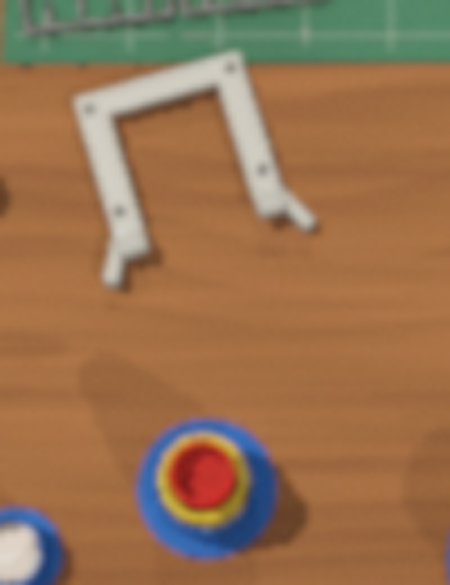

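```bash
cat > fit.py <<'E'
from h import *
from scipy.optimize import minimize
S=8
def render(p):
    x,y,th,bi=p; c,s=np.cos(th),np.sin(th)
    P=[(55,58),(55,-58),(-45,-58),(-45,-39),(bi,-39),(bi,39),(-45,39),(-45,58)]
    return np.array([proj('top',[x+(a*c-b*s)/1e3,y+(a*s+b*c)/1e3,.018]) for a,b in P])
def fit(im):
    hsv=cv2.cvtColor(im,cv2.COLOR_RGB2HSV)
    m=cv2.inRange(hsv,np.array((0,0,110)),np.array((180,95,255)))
    sub=cv2.resize(im[130:205,275:350].astype(np.float32),None,fx=S,fy=S,interpolation=cv2.INTER_LINEAR)
    sat=sub[:,:,2]-0.45*sub[:,:,0]   # metal: blue channel high; wood low
    M=(sat>(np.percentile(sat,99)*.5)).astype(np.uint8)
    M[:60]=0
    def cost(p):
        R=np.zeros_like(M); cv2.fillPoly(R,[np.round((render(p)-[275,130]+.5)*S*16-8).astype(np.int32)],1,shift=4)
        return np.mean(R!=M)
    p0=np.array([.665,.045,np.radians(16),37.])
    best=None
    for k in range(4):
        sx=np.array([[0,0,0,0]]+[list(v) for v in np.diag([.01,.01,.08,4])])+p0
        r=minimize(cost,p0,method='Nelder-Mead',options=dict(initial_simplex=sx,xatol=1e-5,fatol=1e-6,maxiter=600)); p0=r.x
    o=sub.clip(0,255).astype(np.uint8)[:,:,::-1].copy(); cv2.polylines(o,[np.round((render(p0)-[275,130]+.5)*S).astype(np.int32)],True,(0,0,255),1)
    mm=cv2.cvtColor(M*255,cv2.COLOR_GRAY2BGR)
    cv2.imwrite('pics/fit.png',cv2.resize(np.hstack([o,mm]),(800,400)))
    return r
E
python3 - <<'E'
from fit import *
im=vision.capture('top'); r=fit(im); print(r.x[:2],np.degrees(r.x[2]),r.x[3],r.fun)
print('foot',ray('top',316,238.4,.007),'redrim',ray('top',315.1,236,.117))
E
```

```text
Traceback (most recent call last):
  File "fit.py", line 22, in fit
    r=minimize(cost,p0,method='Nelder-Mead',options=dict(initial_simplex=sx,xatol=1e-5,fatol=1e-6,maxiter=600)); p0=r.x
  File "fit.py", line 16, in cost
    R=np.zeros_like(M); cv2.fillPoly(R,[np.round((render(p)-[275,130]+.5)*S*16-8).astype(np.int32)],1,shift=4)
                                                  ~~~~~~^^^
  File "fit.py", line 7, in render
    return np.array([proj('top',[x+(a*c-b*s)/1e3,y+(a*s+b*c)/1e3,.018]) for a,b in P])
                     ~~~~^^^^^^^^^^^^^^^^^^^^^^^^^^^^^^^^^^^^^^^^^^^^^^
  File "h.py", line 15, in proj
    K,T,_=cam(n); q=T[:3,:3]@np.array(p)+T[:3,3]; q=K@(q*[1,-1,-1]); return q[:2]/q[2]
          ~~~^^^
  File "h.py", line 9, in cam
    c=vision.camera_info(n); return np.array(c["intrinsics"]),np.array(c["camera_from_world"]),c
ValueError: time passes only in moves, steps and waits
```

Too many camera_info calls, so I'll cache it.

```bash
sed -i 's/^def cam(n):/import functools\n@functools.cache\ndef cam(n):/' h.py
python3 - <<'E'
from fit import *
im=vision.capture('top'); r=fit(im); print(r.x[:2],np.degrees(r.x[2]),r.x[3],r.fun)
print('foot',ray('top',316,238.4,.007),'redrim',ray('top',315.1,236,.117))
E
```

```text
[0.67691719 0.06541048] 17.917520466927588 34.11878906201133 0.10819722222222222
foot [0.4465697  0.04393075 0.007     ] redrim [0.44411921 0.04302075 0.117     ]
```

View pics/fit.png

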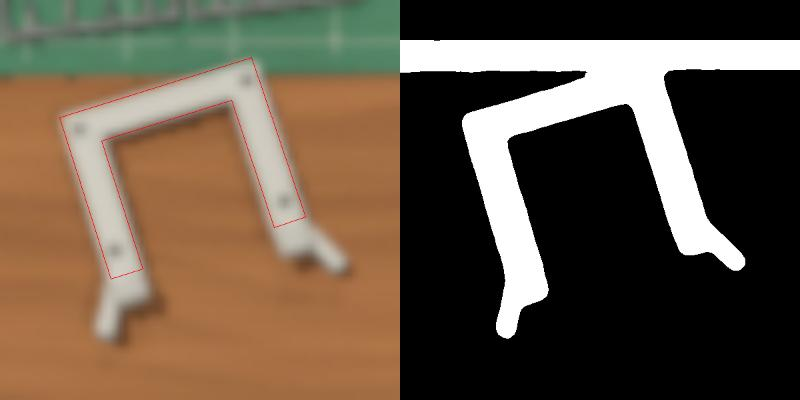

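The fit was pulled off by the green mat, which got into the mask (right half). I'll require high red as well and rerun.

```bash
sed -i 's/^    M=.*/    M=((sub[:,:,2]>115)\&(sub[:,:,0]>130)).astype(np.uint8)/' fit.py
python3 - <<'E'
from fit import *
im=vision.capture('top'); r=fit(im); print(r.x[:2],np.degrees(r.x[2]),r.x[3],r.fun)
E
```

```text
[0.67690685 0.0662567 ] 16.857584535037695 34.05548805418933 0.03728611111111111
```

View pics/fit.png

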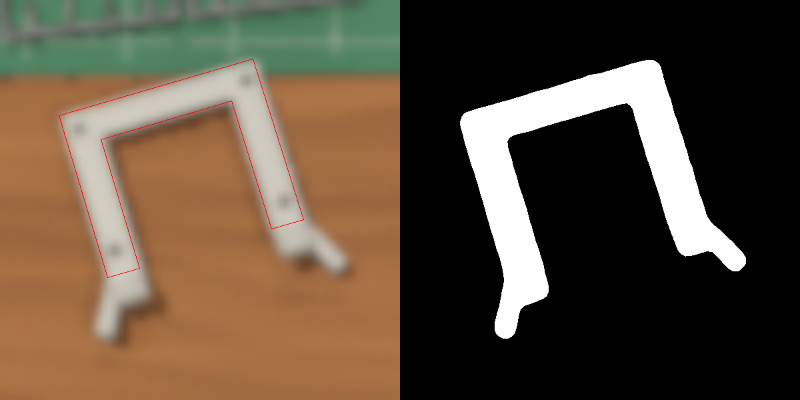

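Holder seat is about (0.677, 0.066), with its axis at about 16.5°. Stack is about (0.4455, 0.0435), 44 mm left of the holder's axis. I'll fly above the stack with the jaws across the holder's axis.

```bash
python3 -m jog '[[[-32,-32,5],[0,0,-4],0],[[-64,-64,10],[0,0,-8],0],[[-96,-96,15],[0,0,-12],0],[[-128,-128,20],[0,0,-16],0],[[-158,-160,22],[0,0,-20],0],[[-189,-192,25],[0,0,-24],0],[[-220,-224,28],[0,0,-28],0],[[-252,-256,30],[0,0,-32],0],[[-284,-288,30],[0,0,-36],0],[[-315,-320,30],[0,0,-40],0],[[-346,-352,30],[0,0,-43.4],0],[[-378,-384,30],[0,0,-43.4],0]]'; python3 - <<'E'
from h import *
im=snap('side','s1.png',(280,120,480,270),4)
s=bot.read_state();print(s['time_s'],s['position'],s['tcp_rot'].round(4).tolist(),s['joint_positions'].round(1))
E
```

```text
time_s: 1.3
position: [0.4341, 0.0801, 0.1928]
tcp_rot: [[-0.958, -0.286, 0.001], [-0.286, 0.958, 0.0], [-0.001, -0.0, -1.0]]
force: [1.2, 0.3, 0.4]
opening: 0.999
1.35 [0.43871796 0.07306086 0.19316313] [[-0.9602, -0.2792, 0.0056], [-0.2792, 0.9602, -0.0052], [-0.0039, -0.0065, -1.0]] [  -4.8   19.   109.1   -0.3   51.5 -110.8]
```

View pics/s1.png

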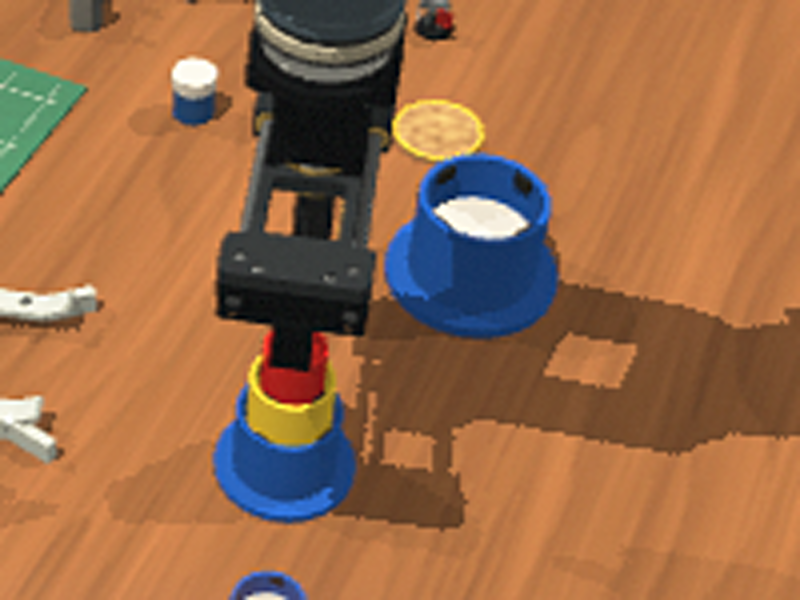

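The side crop shows the stack foot centred at about crop (285,462), with the fingers still moving in above it. I'll settle and cross-check the position.

```bash
python3 -m jog '[[[0,0,0],[0,0,0],0],[[0,0,0],[0,0,0],0],[[0,0,0],[0,0,0],0],[[0,0,0],[0,0,0],0]]'; python3 - <<'E'
from h import *
from scipy.optimize import minimize
im=vision.capture('side')
s=bot.read_state();print(s['position'],s['tcp_rot'][:,1].round(4))
print('foot side guess',ray('side',351.1,235.5,.0035))
hsv=cv2.cvtColor(im,cv2.COLOR_RGB2HSV)
m=cv2.inRange(hsv,np.array((100,130,30)),np.array((125,255,255)))
k=np.zeros_like(m);k[205:252,328:373]=m[205:252,328:373]
k[:225]=0
pts=np.argwhere(k>0)[:,::-1]; h=[] 
# lower silhouette per column
lo=np.array([[u,pts[pts[:,0]==u][:,1].max()+.5] for u in np.unique(pts[:,0])]);print(lo[0],lo[-1],lo[:,1].max())
t=np.linspace(0,2*np.pi,181)
def sil(x,y):
    P=np.array([proj('side',[x+.046*np.cos(a),y+.046*np.sin(a),0.0]) for a in t]); 
    return P
def cost(p):
    P=sil(*p)[ :]; c=P.mean(0); L=P[P[:,1]>c[1]]; L=L[np.argsort(L[:,0])]
    sel=(lo[:,0]>332)&(lo[:,0]<370)
    return np.sum((np.interp(lo[sel,0],L[:,0],L[:,1])-lo[sel,1])**2)+ (lo[0,0]-P[:,0].min())**2*3+(lo[-1,0]+1-P[:,0].max())**2*3
r=minimize(cost,[.4455,.0435],method='Nelder-Mead');print(r.x,r.fun)
E
```

```text
time_s: 1.68
position: [0.433, 0.0835, 0.1926]
tcp_rot: [[-0.958, -0.286, -0.001], [-0.286, 0.958, 0.0], [0.001, 0.001, -1.0]]
force: [0.2, -0.1, 0.3]
opening: 1.0
[0.4330691  0.08355583 0.19255519] [-2.864e-01  9.581e-01  4.000e-04]
foot side guess [0.44383827 0.04940664 0.0035    ]
[334.  239.5] [368.  237.5] 250.5
[0.44620956 0.04680254] 11.45198967314191
```

```bash
python3 -m jog '[[[-1,-14,0],[0,0,0],0],[[-1,-28,0],[0,0,0],0],[[-1,-40.5,0],[0,0,0],0],[[-1,-40.5,20],[0,0,0],0],[[-1,-40.5,45],[0,0,0],0],[[-1,-40.5,70],[0,0,0],0],[[-1,-40.5,95],[0,0,0],0],[[-1,-40.5,115],[0,0,0],0],[[-1,-40.5,128],[0,0,0],0],[[-1,-40.5,136],[0,0,0],0],[[-1,-40.5,142],[0,0,0],0],[[-1,-40.5,142],[0,0,0],0]]'; python3 -m jog '[[[0,0,0],[0,0,0],0.3],[[0,0,0],[0,0,0],0.3],[[0,0,0],[0,0,0],0.3],[[0,0,0],[0,0,0],0.3],[[0,0,0],[0,0,0],0.3],[[0,0,0],[0,0,0],0.3]]'
```

```text
time_s: 2.73
position: [0.4459, 0.0443, 0.0499]
tcp_rot: [[-0.958, -0.285, -0.001], [-0.285, 0.958, 0.0], [0.001, 0.001, -1.0]]
force: [-0.6, -0.4, -0.4]
opening: 1.001
time_s: 3.23
position: [0.4461, 0.044, 0.0512]
tcp_rot: [[-0.959, -0.283, 0.0], [-0.283, 0.959, 0.001], [-0.0, 0.001, -1.0]]
force: [-0.4, 5.1, 6.7]
opening: 0.772
```

Closed on 67 mm, so it has the big pot's rim. I'll slide to the axis ahead of the mouth.

```bash
python3 -m jog '[[[-5,-2,0],[0,0,0],0.3],[[-14,-6,0],[0,0,0],0.3],[[-24,-11,0],[0,0,0],0.3],[[-34,-15,0],[0,0,0],0.3],[[-45,-20,0],[0,0,0],0.3],[[-56,-25,0],[0,0,0],0.3],[[-67,-30,0],[0,0,0],0.3],[[-78,-35,0],[0,0,0],0.3],[[-87,-39,0],[0,0,0],0.3],[[-94,-42,0],[0,0,0],0.3],[[-98,-44,0],[0,0,0],0.3],[[-98,-44,0],[0,0,0],0.3]]'; python3 - <<'E'
from h import *
a=snap('top','x.png',(270,130,350,260),4.6);b=snap('side','y.png',(225,145,385,275),4.6*.8)
A=cv2.resize(a[130:255,270:350],(360,562));B=cv2.resize(b[150:260,250:350],(430,473))
B=np.vstack([B,np.zeros((562-473,430,3),np.uint8)])
cv2.imwrite('pics/p1.png',np.hstack([A,B])[:,:,::-1]);s=bot.read_state();print(s['position'],s['force'],s['opening'])
E
```

```text
time_s: 4.23
position: [0.5476, 0.0294, 0.051]
tcp_rot: [[-0.958, -0.285, -0.012], [-0.285, 0.958, 0.001], [0.011, 0.004, -1.0]]
force: [-8.1, 0.5, 12.0]
opening: 0.772
[0.54758647 0.0294054  0.05097944] [-7.97801556  0.32123123 11.10527209] 0.7700487590116634
```

View pics/p1.png

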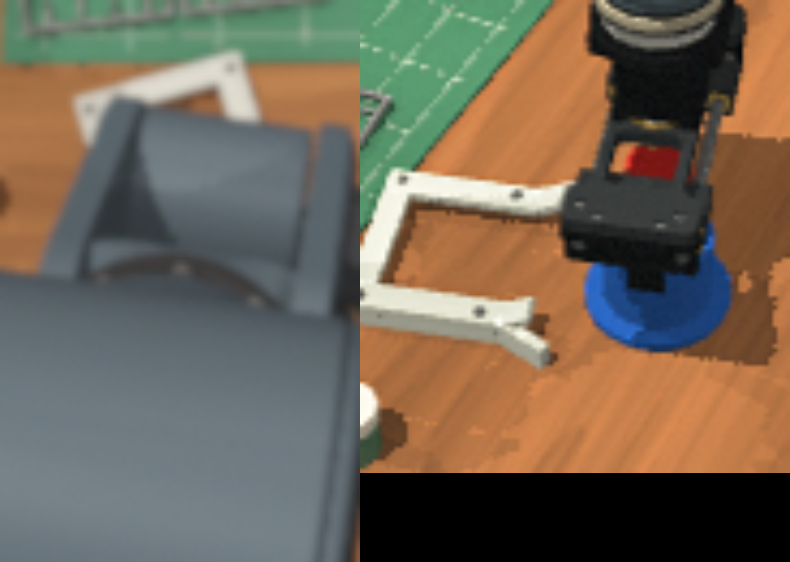

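The side view shows the stack upright in the grip, in front of the mouth (crop (655,290), mouth at about x=540). There is some downward preload, so I'll lift 0.7 mm and slide in.

```bash
python3 -m jog '[[[-2,0,-0.7],[0,0,0],0.3],[[-7,0,-0.7],[0,0,0],0.3],[[-14,0,-0.7],[0,0,0],0.3],[[-21,0,-0.7],[0,0,0],0.3],[[-28,0,-0.7],[0,0,0],0.3],[[-35,0,-0.7],[0,0,0],0.3],[[-42,0,-0.7],[0,0,0],0.3],[[-49,0,-0.7],[0,0,0],0.3],[[-55,0,-0.7],[0,0,0],0.3],[[-60,0,-0.7],[0,0,0],0.3],[[-65,0,-0.7],[0,0,0],0.3],[[-70,0,-0.7],[0,0,0],0.3]]'; python3 - <<'E'
from h import *
b=snap('side','p2.png',(225,145,345,250),5)
s=bot.read_state();print(s['position'],s['force'],s['opening'])
p=s['position'];print('along,lat',(p[:2]-[.677,.0662])@[[.959,-.284],[.284,.959]])
E
```

```text
time_s: 5.33
position: [0.6149, 0.0476, 0.0515]
tcp_rot: [[-0.958, -0.286, -0.011], [-0.286, 0.958, -0.002], [0.012, 0.001, -1.0]]
force: [-9.6, -4.2, 10.1]
opening: 0.77
[0.61700843 0.0479575  0.05146872] [-4.89209072 -2.19620512  7.85725217] 0.7704029544561646
along,lat [-0.06271278 -0.00045695]
```

View pics/p2.png

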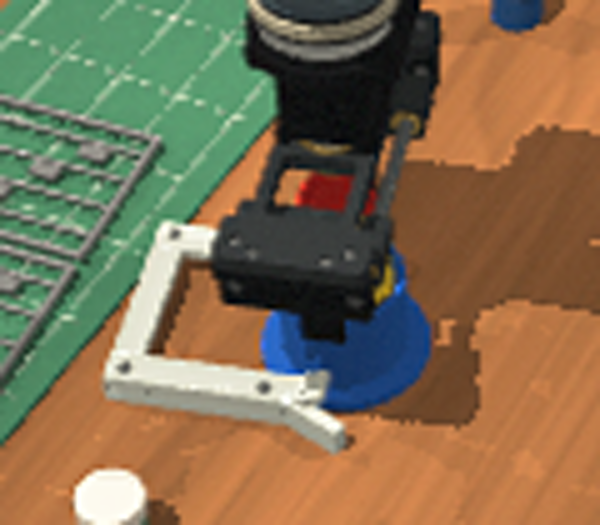

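The foot is entering under the lips between the flares (crop (345,370)), with no jam. I'll continue slowly to the back stop.

```bash
python3 -m jog '[[[-6,0,0],[0,0,0],0.3],[[-12,0,0],[0,0,0],0.3],[[-18,0,0],[0,0,0],0.3],[[-24,0,0],[0,0,0],0.3],[[-29,0,0],[0,0,0],0.3],[[-34,0,0],[0,0,0],0.3],[[-38,0,0],[0,0,0],0.3],[[-42,0,0],[0,0,0],0.3],[[-46,0,0],[0,0,0],0.3],[[-49,0,0],[0,0,0],0.3],[[-52,0,0],[0,0,0],0.3],[[-52,0,0],[0,0,0],0.3]]'; python3 -c "
from h import *
s=bot.read_state();p=s['position'];print('along,lat',(p[:2]-[.677,.0662])@[[.959,-.284],[.284,.959]])"
```

```text
time_s: 6.38
position: [0.6664, 0.0622, 0.0515]
tcp_rot: [[-0.959, -0.285, -0.008], [-0.285, 0.959, -0.002], [0.008, 0.0, -1.0]]
force: [-6.7, -3.3, 6.6]
opening: 0.776
along,lat [-0.01132458 -0.0007819 ]
```

```bash
python3 -m jog '[[[-2,0,0],[0,0,0],0.3],[[-4,0,0],[0,0,0],0.3],[[-6,0,0],[0,0,0],0.3],[[-7,0,0],[0,0,0],0.3],[[-8,0,0],[0,0,0],0.3],[[-8,0,0],[0,0,0],0.3]]'; python3 -m jog '[[[-1,0,0],[0,0,0],0.3],[[-2,0,0],[0,0,0],0.3],[[-3,0,0],[0,0,0],0.3],[[-3,0,0],[0,0,0],0.3]]';python3 -c "
from h import *
s=bot.read_state();p=s['position'];print('along,lat',(p[:2]-[.677,.0662])@[[.959,-.284],[.284,.959]])"
```

```text
time_s: 6.88
position: [0.6732, 0.0643, 0.0515]
tcp_rot: [[-0.958, -0.285, -0.01], [-0.285, 0.959, -0.003], [0.01, 0.0, -1.0]]
force: [-8.2, -3.7, 7.5]
opening: 0.773
time_s: 7.22
position: [0.6759, 0.0651, 0.0516]
tcp_rot: [[-0.958, -0.285, -0.01], [-0.285, 0.959, -0.003], [0.01, 0.0, -1.0]]
force: [-7.7, -2.8, 7.9]
opening: 0.773
along,lat [-0.00132156 -0.00076374]
```

Only friction so far (about 8 N), so it isn't against the stop yet. I'll keep going in small steps.

```bash
python3 -m jog '[[[-1,0,0],[0,0,0],0.3],[[-2,0,0],[0,0,0],0.3],[[-2,0,0],[0,0,0],0.3]]'; python3 -m jog '[[[-1,0,0],[0,0,0],0.3],[[-2,0,0],[0,0,0],0.3],[[-2,0,0],[0,0,0],0.3]]';python3 -m jog '[[[-1,0,0],[0,0,0],0.3],[[-2,0,0],[0,0,0],0.3],[[-2,0,0],[0,0,0],0.3]]'
```

```text
time_s: 7.47
position: [0.6762, 0.0652, 0.0517]
tcp_rot: [[-0.958, -0.285, -0.014], [-0.285, 0.958, -0.004], [0.014, 0.001, -1.0]]
force: [-11.6, -4.7, 11.6]
opening: 0.778
time_s: 7.72
position: [0.6767, 0.0653, 0.0519]
tcp_rot: [[-0.958, -0.286, -0.017], [-0.286, 0.958, -0.004], [0.018, 0.001, -1.0]]
force: [-14.3, -6.6, 15.1]
opening: 0.774
time_s: 7.97
position: [0.6771, 0.0655, 0.0522]
tcp_rot: [[-0.958, -0.286, -0.021], [-0.286, 0.958, -0.005], [0.021, 0.001, -1.0]]
force: [-16.7, -6.7, 17.8]
opening: 0.772
```

It has stalled against the back wall with TCP at the seat. I'll relax, open, rise, and check.

```bash
python3 -m jog '[[[3,0,0],[0,0,0],0.3],[[5,0,0],[0,0,0],0.3],[[5,0,0],[0,0,0],0],[[5,0,0],[0,0,0],0],[[5,0,0],[0,0,0],0],[[8,0,0],[0,0,0],0],[[8,0,-15],[0,0,0],0],[[8,0,-35],[0,0,0],0],[[8,0,-60],[0,0,0],0],[[8,0,-90],[0,0,0],0],[[8,0,-90],[0,0,0],0],[[8,0,-90],[0,0,0],0]]'; python3 - <<'E'
from h import *
b=snap('side','p3.png',(225,110,345,230),5)
s=bot.read_state();p=s['position'];print(p,'along,lat',(p[:2]-[.677,.0662])@[[.959,-.284],[.284,.959]])
print([(a,proj('side',a).round(1),((proj('side',a)-[225,110])*5).round()) for a in ([.677,.0662,.117],[.677,.0662,0],[.6713,.1126,.007])])
E
```

```text
time_s: 8.97
position: [0.6803, 0.0663, 0.1438]
tcp_rot: [[-0.959, -0.284, 0.006], [-0.284, 0.959, -0.001], [-0.005, -0.002, -1.0]]
force: [-0.8, -0.7, -0.7]
opening: 1.003
[0.6787215  0.06633744 0.14188756] along,lat [ 0.00168995 -0.0003571 ]
[([0.677, 0.0662, 0.117], array([267.1, 179.1]), array([210., 346.])), ([0.677, 0.0662, 0], array([270.2, 209.8]), array([226., 499.])), ([0.6713, 0.1126, 0.007], array([262.8, 220.4]), array([189., 552.]))]
```

View pics/p3.png

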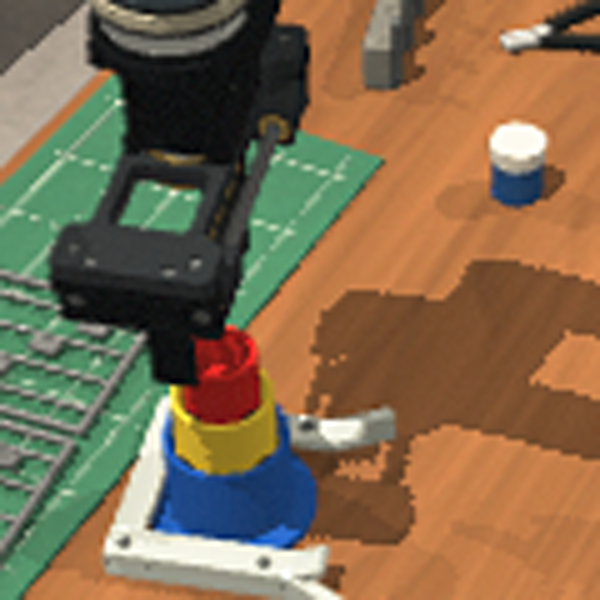

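The red rim appears at crop (225,348) against (210,346) expected at the seat, so the stack may be some mm short. I'll overlay the predicted foot and holder.

```bash
python3 - <<'E'
from h import *
im=vision.capture('side')
x0,y0,S=235,165,8
o=cv2.resize(im[y0:y0+75,x0:x0+80],None,fx=S,fy=S,interpolation=cv2.INTER_CUBIC)[:,:,::-1].copy()
c,s=np.cos(np.radians(16.5)),np.sin(np.radians(16.5))
W=lambda a,b,z:(proj('side',[.677+a*c-b*s,.0662+a*s+b*c,z])-[x0,y0]+.5)*S
def pl(P,col): cv2.polylines(o,[np.array([W(*p) for p in P]).round().astype(np.int32)],True,col,1)
pl([(.055,.058,.018),(.055,-.058,.018),(-.045,-.058,.018),(-.045,-.039,.018),(.036,-.039,.018),(.036,.039,.018),(-.045,.039,.018),(-.045,.058,.018)],(0,255,0))
t=np.linspace(0,6.283,60)
for r,z,col in((.046,.007,(255,255,0)),(.034,.058,(255,255,255)),(.027,.088,(255,255,255)),(.02,.117,(255,255,255))):
    pl([(r*np.cos(a),r*np.sin(a),z) for a in t],col)
cv2.imwrite('pics/p4.png',o)
E
```

```text
(no output)
```

View pics/p4.png

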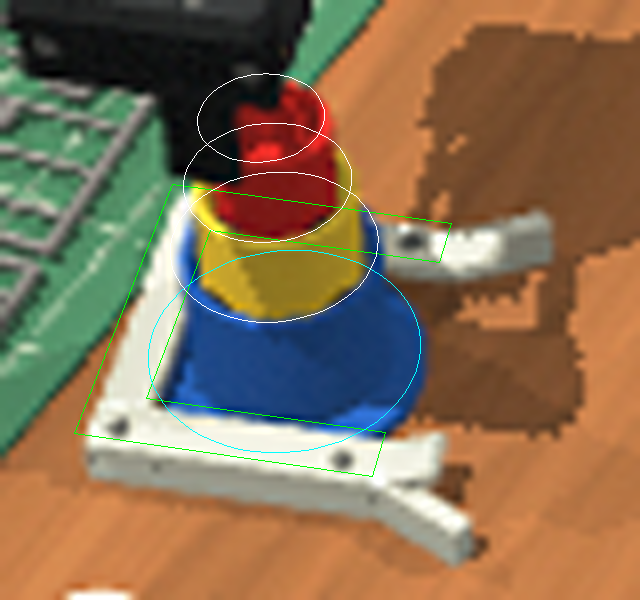

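The holder and the pot rims are offset from the overlay by the same ~13 px (calibration bias), so the stack does sit home relative to the holder. Next I'll grasp the red pot.

```bash
python3 -m jog '[[[3,0,10],[0,0,0],0],[[3,0,25],[0,0,0],0],[[3,0,38],[0,0,0],0],[[3,0,46],[0,0,0],0],[[3,0,46],[0,0,0],0],[[3,0,46],[0,0,0],0.7],[[3,0,46],[0,0,0],0.7],[[3,0,46],[0,0,0],0.7],[[3,0,46],[0,0,0],0.7],[[3,0,46],[0,0,0],0.7],[[3,0,46],[0,0,0],0.7],[[3,0,46],[0,0,0],0.7]]'
```

```text
time_s: 10.07
position: [0.6757, 0.0654, 0.0957]
tcp_rot: [[-0.959, -0.284, 0.001], [-0.284, 0.959, -0.0], [-0.001, -0.0, -1.0]]
force: [0.4, -0.3, 0.7]
opening: 0.552
```

```bash
python3 -m jog '[[[0,0,0],[0,0,0],0.8],[[0,0,0],[0,0,0],0.8],[[0,0,0],[0,0,0],0.8],[[0,0,0],[0,0,0],0.8],[[0,0,0],[0,0,0],0.8],[[0,0,0],[0,0,0],0.8]]'; python3 -m jog '[[[0,0,-2],[0,0,0],0.8],[[0,0,-4],[0,0,0],0.8],[[0,0,-7],[0,0,0],0.8],[[0,0,-10],[0,0,0],0.8],[[0,0,-13],[0,0,0],0.8],[[0,0,-16],[0,0,0],0.8]]'
```

```text
time_s: 10.57
position: [0.6759, 0.0649, 0.0956]
tcp_rot: [[-0.959, -0.284, 0.001], [-0.284, 0.959, -0.001], [-0.0, -0.001, -1.0]]
force: [-0.1, -2.5, 1.9]
opening: 0.451
time_s: 11.07
position: [0.6743, 0.0659, 0.1105]
tcp_rot: [[-0.959, -0.284, -0.003], [-0.284, 0.959, 0.001], [0.003, 0.001, -1.0]]
force: [-0.2, 0.5, -8.5]
opening: 0.457
```

```bash
python3 -m jog '[[[0,0,-4],[0,0,0],0.8],[[0,0,-8],[0,0,0],0.8],[[0,0,-12],[0,0,0],0.8],[[0,0,-16],[0,0,0],0.8],[[0,0,-20],[0,0,0],0.8],[[0,0,-26],[0,0,0],0.8],[[0,0,-34],[0,0,0],0.8],[[0,0,-44],[0,0,0],0.8],[[0,0,-54],[0,0,0],0.8],[[0,0,-60],[0,0,0],0.8],[[0,0,-60],[0,0,0],0.8]]'; python3 - <<'E'
from h import *
b=vision.capture('side');t=vision.capture('top')
hsv=cv2.cvtColor(t,cv2.COLOR_RGB2HSV)
A=cv2.resize(b[100:230,220:350],(520,520))
T=cv2.resize(t[215:255,225:262],(260,281)); 
T=np.vstack([T,cv2.resize(t[210:250,415:455],(260,239))])
cv2.imwrite('pics/p5.png',np.hstack([A,T])[:,:,::-1])
E
```

```text
time_s: 11.98
position: [0.677, 0.0653, 0.174]
tcp_rot: [[-0.959, -0.284, 0.005], [-0.284, 0.959, -0.0], [-0.004, -0.002, -1.0]]
force: [-0.1, -0.4, -0.2]
opening: 0.455
```

View pics/p5.png

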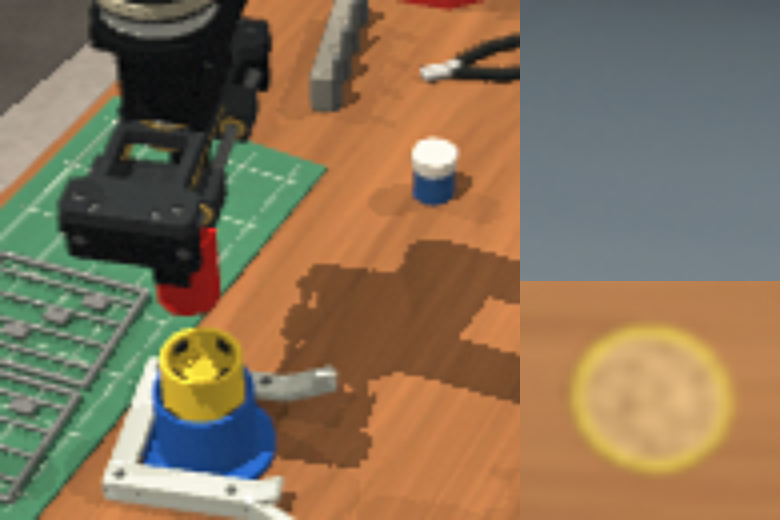

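Red is free and held; yellow remains in the big pot, home in the holder (crop (200,400)); the yellow-ring coaster is clear. I'm carrying red to above the small coaster.

```bash
python3 -m jog '[[[8,13,0],[0,0,0],0.8],[[22,36,0],[0,0,0],0.8],[[40,65,0],[0,0,0],0.8],[[58,95,0],[0,0,0],0.8],[[77,125,0],[0,0,0],0.8],[[96,156,0],[0,0,0],0.8],[[114,186,0],[0,0,0],0.8],[[132,215,0],[0,0,0],0.8],[[146,237,0],[0,0,0],0.8],[[153,249,0],[0,0,0],0.8],[[156,253,0],[0,0,0],0.8]]'; python3 -m jog '[[[0,0,25],[0,0,0],0.8],[[0,0,55],[0,0,0],0.8],[[0,0,80],[0,0,0],0.8],[[0,0,95],[0,0,0],0.8],[[0,0,102],[0,0,0],0.8],[[0,0,102],[0,0,0],0.8],[[0,0,102],[0,0,0],0.8]]'; cat > meas.py <<'E'
from h import *
import sys
def comps(lo,hi,box,z,lab,n='side',mn=10):
    im=vision.capture(n);hsv=cv2.cvtColor(im,cv2.COLOR_RGB2HSV)
    m=cv2.inRange(hsv,np.array(lo),np.array(hi));k=np.zeros_like(m);x0,y0,x1,y1=[int(v) for v in box];k[y0:y1,x0:x1]=m[y0:y1,x0:x1]
    N,_,st,ce=cv2.connectedComponentsWithStats(k)
    for i in range(1,N):
        if st[i,4]>mn: print(lab,st[i],ce[i].round(1))
    return im
E
python3 - <<'E'
from meas import *
for p in ([.4542,.2642,.005],[.4542,.2642,.03]): print(proj('side',p).round(1),proj('top',p).round(1))
u,v=proj('side',[.4542,.2642,.005])
im=comps((0,170,60),(8,255,255),(u-30,v-45,u+30,v+30),.005,'red')
comps((8,60,170),(20,175,255),(u-20,v-15,u+20,v+15),.005,'cork')
i0,j0=int(u),int(v);print(cv2.cvtColor(im,cv2.COLOR_RGB2HSV)[j0-14:j0+16:2,i0-16:i0+18:2].tolist()if 0 else '')
cv2.imwrite('pics/red.png',cv2.resize(im[j0-45:j0+30,i0-40:i0+40],None,fx=7,fy=7)[:,:,::-1])
s=bot.read_state();print(s['position'],s['force'])
E
```

```text
time_s: 13.0
position: [0.4521, 0.2649, 0.171]
tcp_rot: [[-0.958, -0.286, -0.002], [-0.286, 0.958, -0.0], [0.002, 0.0, -1.0]]
force: [0.9, -0.1, -1.4]
opening: 0.454
time_s: 13.58
position: [0.4553, 0.2634, 0.0693]
tcp_rot: [[-0.959, -0.283, 0.001], [-0.283, 0.959, 0.0], [-0.001, -0.0, -1.0]]
force: [-0.0, 0.2, -0.9]
opening: 0.457
[309.  299.5] [242. 236.]
[308.9 293.7] [240.1 235.2]
red [298 298  23  14  45] [309.4 307.1]
cork [288 302  10  10  36] [291.2 305.4]
cork [300 304  12   7  50] [305.1 306.6]
cork [293 306  13   8  45] [297.7 310.9]

[0.45553442 0.26380708 0.07026696] [-0.1959718  -0.21716396 -0.26331498]
```

```bash
python3 - <<'E'
from h import *
im=vision.capture('side');hsv=cv2.cvtColor(im,cv2.COLOR_RGB2HSV)
for v in range(272,316):
    r=''
    for u in range(284,336):
        h,s,V=map(int,hsv[v,u]); r+= '.' if V<45 and s<150 else ('R' if (h<6 or h>172) and s>150 else ('w' if h<16 and s>120 else 'c' if h<25 else 'k'))
    print(v,r)
E
```

```text
272 wwcccccccccccccccccccccccccccccccccccccwwwwwwwwwwwwc
273 wwcccccccccccccccccccccccccccccccccccccccwwwwwwwwwck
274 wwcccccccccccccccccccccccccccccccccccccccwwwwwwwwwkk
275 wwcccccccccccccccccccccccccccccccccccccccwwwwwwwwwkk
276 wccccccccccccccccccccccccccccccccccccccccwwwwwwwwckk
277 wccccccccccccccccccccccccccccccccccccccccwwwwwwwwckk
278 wccccccccccccccccccccccccccccccccccccccccwwwwwwwwckk
279 wcccccccccccccccccccccccccccccccccccccccwwwwwwwwwkkk
280 ccccccccccccccccccccccccccccccccccccccccwwwwwwwwwckk
281 ccccccccccccccccccccccccccccccccccccccccwwwwwwwwwckk
282 ccccccccccccccccccccccccccccccccccccccccwwwwwwwwwwkk
283 ccccccccccccccccccccccccccccccccccccccccwwwwwwwwwwck
284 cccccccccccccccccccccccccccccccccccccccwwwwwwwwwwwck
285 cccccccccccccccccccccccccccccccccccccccwwwwwwwwwwwwc
286 cccccccccccccccccccccccccccccccccccccccwwwwwwwwwwwww
287 cccccccccccccccccccccccccccccccccccccccwwwwwwwwwwwww
288 cccccccccccccccccccccccccccccccccccccccwwwwwwwwwwwww
289 ccccccccccccccccccccccccccccccccccccccwwwwwwwwwwwwww
290 ccccccccccccccccccccccccccccccccccccwwwwwwwwwwwwwwww
291 ccccccccccccc
[... 707 characters left out ...]
Rwwwwwwwwwwwwwww
304 wwwwwwwwwwwwwwRwwcccwwwwwcwwwwwwwwwRwwwwwwwwwwwwwwww
305 wwwwwwwwwwwwwwwRwccccwccccwwwwwwwwwRwwwwwwwwwwwwwwww
306 wwwwwwwwwwwwwwwRwwcwwwwcwwcwwwwwwwRRwwwwwwwwwwwwwwww
307 wwwwwwwwwwwwwwwwRwwcwccccwwwwwwccwRwwwwwwwwwwwwwwwww
308 wwwwwwwwwwwwwwwwwRwccccccwcwwcccwRwwwwwwwwwwwwwwwwww
309 wwwwwwwwwwwwwwwwwwRRwcccccccccwRRwwwwwwwwwwwwwwwwwww
310 wwwwwwwwwwwwwwwwwwwRRRwwwcwwwRRwwwwwwwwwwwwwwwwwwwww
311 wwwwwwwwwwwwwwwwwwwwwRRRRRRRRwwwwwwwwwwwwwwwwwwwwwww
312 wwwwwwwwwwwwwwwwwwwwwwwwwwwwwwwwwwwwwwwwwwwwwwwwwwww
313 wwwwwwwwwwwwwwwwwwwwwwwwwwwwwwwwwwwwwwwwwwwwwwwwwwww
314 wwwwwwwwwwwwwwwwwwwwwwwwwwwwwwwwwwwwwwwwwwwwwwwwwwww
315 wwwwwwwwwwwwwwwwwwwwwwwwwwwwwwwwwwwwwwwwwwwwwwwwwwww
```

The gripper hides the red pot from the side camera. The ring centre at (309.2,301) is about 3 mm nearer the camera than the top-view estimate, so I'll shift 2 mm and lower gently.

```bash
python3 -m jog '[[[0,2,5],[0,0,0],0.8],[[0,2,12],[0,0,0],0.8],[[0,2,19],[0,0,0],0.8],[[0,2,25],[0,0,0],0.8],[[0,2,28],[0,0,0],0.8],[[0,2,30],[0,0,0],0.8],[[0,2,30],[0,0,0],0.8]]'; python3 -m jog '[[[0,0,0.7],[0,0,0],0.8],[[0,0,0.7],[0,0,0],0.8]]'; python3 -m jog '[[[0,0,0.7],[0,0,0],0.8],[[0,0,0.7],[0,0,0],0.8]]'
```

```text
time_s: 14.32
position: [0.4533, 0.2656, 0.0388]
tcp_rot: [[-0.959, -0.284, -0.001], [-0.284, 0.959, -0.0], [0.001, -0.0, -1.0]]
force: [0.0, -0.2, 0.3]
opening: 0.457
time_s: 14.48
position: [0.4537, 0.2657, 0.0386]
tcp_rot: [[-0.959, -0.284, 0.0], [-0.284, 0.959, 0.0], [-0.0, -0.0, -1.0]]
force: [0.2, -0.5, -1.1]
opening: 0.455
time_s: 14.65
position: [0.4539, 0.2657, 0.0384]
tcp_rot: [[-0.959, -0.284, 0.001], [-0.284, 0.959, 0.0], [-0.001, 0.0, -1.0]]
force: [-1.2, -0.5, 3.4]
opening: 0.453
```

Contact at z 0.0384, as expected. I'll release, rise and verify.

```bash
python3 -m jog '[[[0,0,0],[0,0,0],0.4],[[0,0,0],[0,0,0],0.3],[[0,0,0],[0,0,0],0.3],[[0,0,0],[0,0,0],0.3],[[0,0,0],[0,0,0],0.3],[[0,0,-10],[0,0,0],0.2],[[0,0,-30],[0,0,0],0.2],[[0,0,-60],[0,0,0],0.2],[[0,0,-90],[0,0,0],0.2],[[-15,-25,-125],[0,0,0],0.2],[[-35,-60,-140],[0,0,0],0.2],[[-52,-95,-140],[0,0,0],0]]'; python3 -m jog '[[[-12,-20,0],[0,0,0],0],[[-31,-50,0],[0,0,0],0],[[-50,-80,0],[0,0,0],0],[[-69,-110,0],[0,0,0],0],[[-84,-136,0],[0,0,0],0],[[-98,-152,0],[0,0,0],0],[[-103,-158,0],[0,0,0],0],[[-103,-158,0],[0,0,0],0]]'; python3 - <<'E'
from h import *
im=vision.capture('side');hsv=cv2.cvtColor(im,cv2.COLOR_RGB2HSV)
for v in range(270,316):
    print(v,''.join('R' if (h<6 or h>172) and s>150 else '.' for h,s,V in hsv[v,284:336].astype(int)))
s=bot.read_state();print(s['position'])
E
```

```text
time_s: 15.65
position: [0.5319, 0.1915, 0.1831]
tcp_rot: [[-0.958, -0.287, 0.009], [-0.287, 0.958, 0.002], [-0.009, -0.001, -1.0]]
force: [0.5, 0.7, -0.3]
opening: 0.824
time_s: 16.32
position: [0.674, 0.0669, 0.1781]
tcp_rot: [[-0.959, -0.282, 0.001], [-0.282, 0.959, -0.0], [-0.001, -0.0, -1.0]]
force: [0.1, 0.2, -0.1]
opening: 1.001
270 ....................................................
271 ....................................................
272 ....................................................
273 ....................................................
274 ....................................................
275 ....................................................
276 ....................................................
277 ....................................................
278 ....................................................
279 ....................................................
280 ....................................................
281 .......................RRRRRR.......................
282 .....................RRRRRRRRRR.....................
283 .................
[... 1194 characters left out ...]
R...RRRRRRRRRRRRRRR...................
305 ...............R...RRRRRRRR.RR.R...R................
306 ...............R....RRRRRRRRRRRR..RR................
307 ................R....RRRRRRRRR....R.................
308 .................R.....RRRRR.....R..................
309 ..................RR...........RR...................
310 ...................RRR.......RRR....................
311 .....................RRRRRRRRR......................
312 ....................................................
313 ....................................................
314 ....................................................
315 ....................................................
[0.67236071 0.06822284 0.1778384 ]
```

Red stands centred on its coaster (pot columns 302–317 inside the ring 298–320, bottom margins even). Yellow is next.

```bash
python3 -m jog '[[[-2,-3,15],[0,0,0],0],[[-2,-3,40],[0,0,0],0],[[-2,-3,65],[0,0,0],0],[[-2,-3,85],[0,0,0],0],[[-2,-3,100],[0,0,0],0],[[-2,-3,109],[0,0,0],0],[[-2,-3,114],[0,0,0],0],[[-2,-3,114],[0,0,0],0],[[-2,-3,114],[0,0,0],0.6],[[-2,-3,114],[0,0,0],0.6],[[-2,-3,114],[0,0,0],0.6],[[-2,-3,114],[0,0,0],0.6]]'; python3 -m jog '[[[0,0,0],[0,0,0],0.6],[[0,0,0],[0,0,0],0.6],[[0,0,0],[0,0,0],0.6],[[0,0,0],[0,0,0],0.6],[[0,0,0],[0,0,0],0.6],[[0,0,0],[0,0,0],0.6]]'; python3 -m jog '[[[0,0,-2],[0,0,0],0.6],[[0,0,-4],[0,0,0],0.6],[[0,0,-7],[0,0,0],0.6],[[0,0,-10],[0,0,0],0.6],[[0,0,-13],[0,0,0],0.6],[[0,0,-16],[0,0,0],0.6]]'
```

```text
time_s: 17.37
position: [0.6762, 0.0659, 0.0649]
tcp_rot: [[-0.959, -0.284, 0.002], [-0.284, 0.959, -0.0], [-0.002, -0.001, -1.0]]
force: [0.8, -0.4, -0.6]
opening: 0.788
time_s: 17.87
position: [0.6758, 0.0661, 0.0642]
tcp_rot: [[-0.959, -0.284, 0.0], [-0.284, 0.959, 0.0], [-0.0, 0.0, -1.0]]
force: [0.0, 1.5, 2.9]
opening: 0.619
time_s: 18.37
position: [0.6739, 0.066, 0.0779]
tcp_rot: [[-0.959, -0.284, -0.004], [-0.284, 0.959, 0.0], [0.004, 0.001, -1.0]]
force: [0.4, -0.6, -14.4]
opening: 0.621
```

```bash
python3 -m jog '[[[0,0,-3],[0,0,0],0.6],[[0,0,-6],[0,0,0],0.6],[[0,0,-9],[0,0,0],0.6],[[0,0,-12],[0,0,0],0.6],[[0,0,-15],[0,0,0],0.6],[[0,0,-18],[0,0,0],0.6],[[0,0,-22],[0,0,0],0.6],[[0,0,-28],[0,0,0],0.6],[[0,0,-38],[0,0,0],0.6],[[0,0,-50],[0,0,0],0.6],[[0,0,-65],[0,0,0],0.6],[[0,0,-80],[0,0,0],0.6]]';python3 -m jog '[[[0,0,0],[0,0,0],0.6],[[0,0,0],[0,0,0],0.6]]'; python3 - <<'E'
from h import *
u,v=proj('side',[.4728,-.3079,.005]);print(u,v,proj('top',[.4728,-.3079,.005]))
im=vision.capture('side');hsv=cv2.cvtColor(im,cv2.COLOR_RGB2HSV)
u0,v0=int(u)-22,int(v)-14
for v in range(v0,v0+32):
    print(v,''.join('Y' if 20<h<34 and s>140 and V>100 else '.' for h,s,V in hsv[v,u0:u0+44].astype(int)))
print('u0',u0)
k=cv2.inRange(hsv,np.array((20,150,60)),np.array((34,255,255)));k[:100]=0
n,_,st,ce=cv2.connectedComponentsWithStats(k);print([ (s.tolist()) for s in st[1:] if s[4]>40])
E
```

```text
time_s: 19.37
position: [0.6761, 0.0659, 0.1621]
tcp_rot: [[-0.959, -0.284, 0.002], [-0.284, 0.959, -0.0], [-0.002, -0.001, -1.0]]
force: [0.2, -0.4, -1.6]
opening: 0.618
time_s: 19.53
position: [0.677, 0.0659, 0.1622]
tcp_rot: [[-0.959, -0.284, 0.005], [-0.284, 0.959, -0.0], [-0.004, -0.002, -1.0]]
force: [-0.2, -0.4, -1.5]
opening: 0.619
389.1062658835687 151.05336963445959 [434.44197552 229.46690286]
137 ............................................
138 ............................................
139 ............................................
140 ............................................
141 ............................................
142 ............................................
143 ............................................
144 ............................................
145 .................YYYYYYYY...................
146 ..............YYYY........YY................
147 .............YY.............YY..............
148 .............Y...............YY.............
149 ............Y..................Y............
150 ...........YY...................Y...........
151 ...
[... 281 characters left out ...]
.....
157 ...............YYY............YY............
158 .................YYYY......Y................
159 ....................YYYY....................
160 ............................................
161 ............................................
162 ............................................
163 ............................................
164 ............................................
165 ............................................
166 ............................................
167 ............................................
168 ............................................
u0 367
[[0, 107, 29, 68, 1038], [378, 145, 14, 15, 43], [257, 157, 22, 28, 278], [0, 172, 125, 133, 9960]]
```

Yellow is out. Its ring in the side view is at (389,152), against (389,151) predicted. I'll carry it over.

```bash
python3 -m jog '[[[8,-8,0],[0,0,0],0.6],[[22,-22,0],[0,0,0],0.6],[[42,-42,0],[0,0,0],0.6],[[66,-65,0],[0,0,0],0.6],[[91,-90,0],[0,0,0],0.6],[[116,-115,0],[0,0,0],0.6],[[141,-140,0],[0,0,0],0.6],[[166,-164,0],[0,0,0],0.6],[[191,-189,0],[0,0,0],0.6],[[216,-214,0],[0,0,0],0.6],[[241,-238,0],[0,0,0],0.6],[[264,-261,0],[0,0,0],0.6]]'; python3 -m jog '[[[18,-18,0],[0,0,0],0.6],[[30,-30,0],[0,0,0],0.6],[[38,-37.5,0],[0,0,0],0.6],[[38,-37.5,25],[0,0,0],0.6],[[38,-37.5,55],[0,0,0],0.6],[[38,-37.5,80],[0,0,0],0.6],[[38,-37.5,95],[0,0,0],0.6],[[38,-37.5,105],[0,0,0],0.6],[[38,-37.5,108],[0,0,0],0.6],[[38,-37.5,108],[0,0,0],0.6],[[38,-37.5,108],[0,0,0],0.6]]'
```

```text
time_s: 20.58
position: [0.494, -0.2606, 0.1589]
tcp_rot: [[-0.959, -0.283, -0.002], [-0.283, 0.959, 0.001], [0.002, 0.002, -1.0]]
force: [0.7, -0.2, -0.6]
opening: 0.619
time_s: 21.5
position: [0.4712, -0.3062, 0.0524]
tcp_rot: [[-0.959, -0.284, 0.001], [-0.284, 0.959, -0.001], [-0.001, -0.001, -1.0]]
force: [0.2, -0.4, -1.2]
opening: 0.621
```

```bash
python3 -m jog '[[[0,0,5],[0,0,0],0.6],[[0,0,9],[0,0,0],0.6],[[0,0,10],[0,0,0],0.6],[[0,0,10],[0,0,0],0.6]]'; python3 - <<'E'
from h import *
im=vision.capture('side');hsv=cv2.cvtColor(im,cv2.COLOR_RGB2HSV)
for v in range(125,163):
    print(v,''.join('Y' if 20<h<34 and s>140 and V>40 else ('#' if V<70 else '.') for h,s,V in hsv[v,367:411].astype(int)))
E
```

```text
time_s: 21.83
position: [0.4707, -0.3059, 0.0418]
tcp_rot: [[-0.959, -0.284, -0.0], [-0.284, 0.959, 0.0], [0.0, 0.0, -1.0]]
force: [-0.2, 0.3, -0.4]
opening: 0.621
125 ...............###############.....####.....
126 ...............#######################......
127 ...............###################.######...
128 ...............##########################...
129 ..............###########################...
130 ..............##...######################...
131 ..............###########################...
132 ..............######..##############..###...
133 ..............##################...######...
134 ..............###################.#######...
135 ..............###########################...
136 .............############################...
137 .............###########################....
138 .............###########################....
139 .............###########################....
140 .............###########################....
141 .............##########################.....
142 ................#######################.....
143 .................YYYY##################.....
144 .
[... 225 characters left out ...]
YYYY..........
149 ............Y..YYYYYY######YYYYYY...........
150 ...........YY..YYYYYY######YYYYYY...........
151 ...........YY..YYYYYYYYYYYYYYYYYYY..........
152 ...........Y....YYYYYYYYYYYYYYYYYY..........
153 ...........YY...YYYYYYYYYYYYYYYYYY..........
154 ............Y....YYYYYYYYYYYYYYYYY..........
155 .............YY...YYYYYYYYYYYYYYY...........
156 ..............YY...YYYYYYYYYYYYYY...........
157 ...............YY....YYYYYYYY..Y............
158 .................YY........Y................
159 ....................YYYY....................
160 ............................................
161 ............................................
162 ........................###.................
```

The yellow pot sits about 2 px (6 mm) right of the ring centre (pot columns 383–400, ring 378–400). I'll shift 5.5 mm to the image's left and recheck.

```bash
python3 -m jog '[[[-3,0.5,0],[0,0,0],0.6],[[-5.5,1,0],[0,0,0],0.6],[[-5.5,1,0],[0,0,0],0.6],[[-5.5,1,0],[0,0,0],0.6]]'; python3 - <<'E'
from h import *
im=vision.capture('side');hsv=cv2.cvtColor(im,cv2.COLOR_RGB2HSV)
for v in range(143,161):
    print(v,''.join('Y' if 20<h<34 and s>140 and V>40 else ('#' if V<70 else '.') for h,s,V in hsv[v,367:411].astype(int)))
E
```

```text
time_s: 22.22
position: [0.476, -0.3034, 0.042]
tcp_rot: [[-0.959, -0.284, 0.0], [-0.284, 0.959, -0.0], [-0.0, -0.0, -1.0]]
force: [0.2, -0.6, -1.5]
opening: 0.619
143 ...............YYYY##################.......
144 ...............YYYYY######YYYYY######.......
145 ...............YYYY#######YYYYYY...#........
146 ..............YYYYY#######YYYYYY............
147 ..............YYYYY#######YYYYYY............
148 .............YYYYYY#######YYYYYY............
149 ............YYYYYY#######YYYYYYY............
150 ...........YYYYYYYY######YYYYYY.Y...........
151 ...........YYYYYYYYYYYYYYYYYYYY.............
152 ...........Y..YYYYYYYYYYYYYYYYY.YY..........
153 ...........YY.YYYYYYYYYYYYYYYYY..Y..........
154 ............Y..YYYYYYYYYYYYYYY...Y..........
155 .............YY.YYYYYYYYYYYYYY..Y...........
156 ..............YY.YYYYYYYYYYYY..YY...........
157 ...............YY...YYYYYYY....Y............
158 .................YY.........................
159 ....................YYYY....................
160 ............................................
```

Centred now (14–30 within 11–33). Lowering.

```bash
python3 -m jog '[[[0,0,1],[0,0,0],0.6],[[0,0,2],[0,0,0],0.6],[[0,0,2.5],[0,0,0],0.6],[[0,0,2.5],[0,0,0],0.6]]'; python3 -m jog '[[[0,0,0.5],[0,0,0],0.6],[[0,0,0.8],[0,0,0],0.6],[[0,0,0.8],[0,0,0],0.6]]'
```

```text
time_s: 22.6
position: [0.4757, -0.3034, 0.0393]
tcp_rot: [[-0.959, -0.284, -0.0], [-0.284, 0.959, 0.0], [0.0, 0.0, -1.0]]
force: [0.3, 0.1, -1.4]
opening: 0.622
time_s: 22.85
position: [0.4759, -0.3033, 0.0391]
tcp_rot: [[-0.959, -0.284, 0.0], [-0.284, 0.959, -0.0], [-0.0, -0.0, -1.0]]
force: [0.4, 2.1, 5.1]
opening: 0.618
```

```bash
python3 -m jog '[[[0,0,0],[0,0,0],0.2],[[0,0,0],[0,0,0],0.1],[[0,0,0],[0,0,0],0],[[0,0,0],[0,0,0],0],[[0,0,0],[0,0,0],0],[[0,0,-8],[0,0,0],0],[[0,0,-25],[0,0,0],0],[[0,0,-50],[0,0,0],0],[[0,0,-80],[0,0,0],0],[[30,0,-115],[0,0,0],0],[[60,-20,-150],[0,0,0],0],[[90,-50,-150],[0,0,0],0]]'; python3 - <<'E'
from h import *
t=vision.capture('top');b=vision.capture('side')
A=cv2.resize(t[140:255,225:345],None,fx=3.3,fy=3.3);B=cv2.resize(b[140:240,225:345],None,fx=3.3,fy=3.3);C=cv2.resize(t[205:255,410:460],None,fx=4,fy=4);D=cv2.resize(b[120:170,360:415],None,fx=3.6,fy=4)
W=np.zeros((590,800,3),np.uint8)
W[:A.shape[0],:A.shape[1]]=A;W[:B.shape[0],400:400+B.shape[1]]=B;W[385:585,:200]=C;W[385:585,300:498]=D
cv2.imwrite('pics/final.png',W[:,:,::-1])
E
```

```text
time_s: 23.85
position: [0.4096, -0.3675, 0.1918]
tcp_rot: [[-0.958, -0.288, 0.004], [-0.288, 0.958, -0.004], [-0.003, -0.005, -1.0]]
force: [1.6, -1.1, 0.2]
opening: 0.999
```

View pics/final.png

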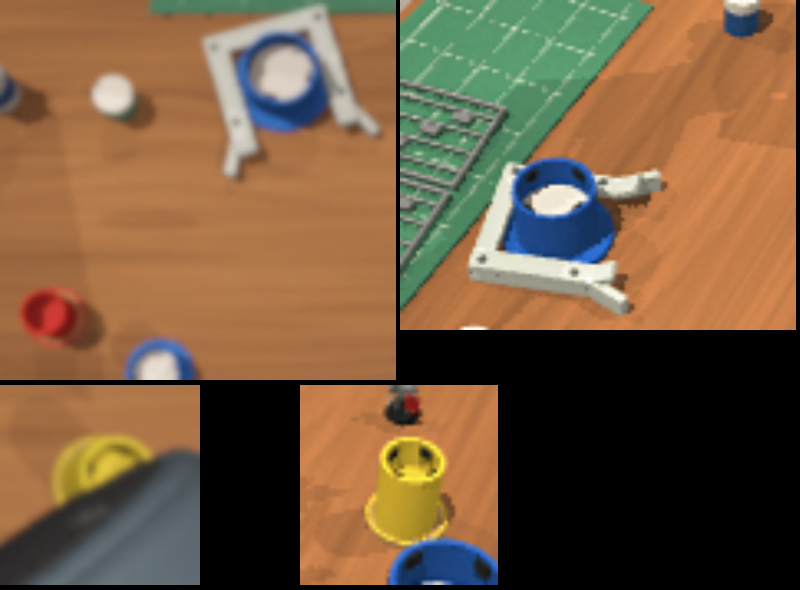

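Red and yellow stand upright on their coasters, and the big pot is under the lips. I'll check the foot's depth numerically along the holder axis.

```bash
python3 - <<'E'
from h import *
t=vision.capture('top').astype(np.float32);s=vision.capture('side').astype(np.float32)
c,sn=np.cos(np.radians(16.5)),np.sin(np.radians(16.5))
def prof(im,n,a,b,z,ch):
    P=np.array([proj(n,[.677+x*c-b*sn,.0662+x*sn+b*c,z]) for x in a]).astype(np.float32)
    return cv2.remap(im,P[:,:1],P[:,1:],cv2.INTER_LINEAR)[:,0]
a=np.arange(-.065,-.03,.0005)
for n,im in(('top',t),('side',s)):
  for b in(-.01,0,.01):
    q=prof(im,n,a,b,0.0,0); f=q[:,0]-q[:,2]; th=(f[:8].mean()+f[-20:].mean())/2
    e=a[np.argmax(f<th)]; print(n,'foot front -> centre',((e+np.sqrt(.046**2-b*b))*1e3).round(1),f[:3].round(),f[-3:].round())
a=np.arange(.03,.075,.0005)
for n,im in(('top',t),('side',s)):
  for b in(-.03,0,.03):
    q=prof(im,n,a,b,.018,0)[:,2]; i=np.argmax(q); th=(q[i]+q[i:].min())/2
    e=a[i+np.argmax(q[i:]<th)]; print(n,'back outer edge-55:',(e*1e3-55).round(1))
E
```

```text
top foot front -> centre -4.6 [97. 97. 97.] [-68. -68. -68.]
top foot front -> centre -5.0 [99. 98. 98.] [-69. -69. -68.]
top foot front -> centre -3.6 [99. 99. 99.] [-86. -83. -79.]
side foot front -> centre -7.6 [115. 115. 116.] [-73. -73. -74.]
side foot front -> centre -7.0 [116. 117. 117.] [-74. -74. -74.]
side foot front -> centre -7.1 [117. 117. 116.] [-76. -75. -74.]
top back outer edge-55: -0.5
top back outer edge-55: -0.5
top back outer edge-55: -0.5
side back outer edge-55: -3.5
side back outer edge-55: -4.0
side back outer edge-55: -4.0
```

Both cameras put the foot about 4 mm short of the seat, if the back wall is 8 mm thick, which is my assumption. The earlier force stall says it is home. There is time, so I'll settle it with a gentle low push with shut fingers.

```bash
python3 - <<'E'
from h import *
s=bot.read_state();p=s['position'];R=s['tcp_rot'];print(s['time_s'],p)
print((R.T@(np.array([.6099,.0463,.19])-p)*1e3).round(1))
E
```

```text
24.05 [ 0.4082155  -0.36918094  0.18762861]
[-310.3  342.1   -2.5]
```

```bash
python3 -m jog '[[[-10,11,0],[0,0,0],0.5],[[-30,33,0],[0,0,0],1],[[-56,62,0],[0,0,0],1],[[-83,91,0],[0,0,0],1],[[-110,121,0],[0,0,0],1],[[-137,151,0],[0,0,0],1],[[-164,181,0],[0,0,0],1],[[-191,211,0],[0,0,0],1],[[-218,241,0],[0,0,0],1],[[-245,270,0],[0,0,0],1],[[-270,298,0],[0,0,0],1],[[-290,320,0],[0,0,0],1]]'; python3 -m jog '[[[-13,14,0],[0,0,0],1],[[-20,22,0],[0,0,0],1],[[-20,22,20],[0,0,0],1],[[-20,22,50],[0,0,0],1],[[-20,22,85],[0,0,0],1],[[-20,22,120],[0,0,0],1],[[-20,22,145],[0,0,0],1],[[-20,22,155],[0,0,0],1],[[-20,22,160],[0,0,0],1],[[-20,22,160],[0,0,0],1]]'; python3 -c "
from h import *
s=bot.read_state();p=s['position'];print('along,lat',(p[:2]-[.677,.0662])@[[.959,-.284],[.284,.959]])"
```

```text
time_s: 25.05
position: [0.5953, 0.027, 0.1856]
tcp_rot: [[-0.958, -0.288, -0.003], [-0.288, 0.958, 0.002], [0.002, 0.002, -1.0]]
force: [0.5, -1.2, -0.2]
opening: 0.172
time_s: 25.88
position: [0.6082, 0.0482, 0.026]
tcp_rot: [[-0.959, -0.284, -0.002], [-0.284, 0.959, 0.0], [0.002, 0.001, -1.0]]
force: [0.0, 0.4, 0.1]
opening: 0.011
along,lat [-0.07105098  0.00229376]
```

```bash
python3 -m jog '[[[-5,-2,0],[0,0,0],1],[[-11,-2,0],[0,0,0],1],[[-16,-2,0],[0,0,0],1],[[-19,-2,0],[0,0,0],1],[[-21,-2,0],[0,0,0],1],[[-21,-2,0],[0,0,0],1]]'; for i in 1 2 3; do python3 -m jog '[[[-1,0,0],[0,0,0],1],[[-2,0,0],[0,0,0],1],[[-2,0,0],[0,0,0],1]]' | grep -E 'posi|force'; done
```

```text
time_s: 26.38
position: [0.6295, 0.0516, 0.0273]
tcp_rot: [[-0.959, -0.284, -0.001], [-0.284, 0.959, -0.0], [0.001, -0.0, -1.0]]
force: [-2.1, -1.3, 2.5]
opening: 0.003
position: [0.631, 0.0523, 0.0267]
force: [-4.7, -1.5, 4.3]
position: [0.632, 0.0526, 0.0267]
force: [-7.0, -2.6, 5.4]
position: [0.6319, 0.0527, 0.0266]
force: [-10.2, -5.0, 7.9]
```

```bash
for i in 1 2; do python3 -m jog '[[[-1,0,0],[0,0,0],1],[[-3,0,0],[0,0,0],1],[[-3,0,0],[0,0,0],1]]' | grep -E 'posi|force'; done; python3 -m jog '[[[8,0,0],[0,0,0],1],[[20,0,0],[0,0,0],1],[[30,0,0],[0,0,0],1],[[30,0,-25],[0,0,0],1],[[30,0,-60],[0,0,0],1],[[30,0,-100],[0,0,0],1],[[60,0,-140],[0,0,0],1],[[100,0,-160],[0,0,0],1],[[120,0,-160],[0,0,0],1],[[120,0,-160],[0,0,0],1],[[120,0,-160],[0,0,0],1]]'; python3 - <<'E'
from h import *
s=vision.capture('side').astype(np.float32)
c,sn=np.cos(np.radians(16.5)),np.sin(np.radians(16.5))
a=np.arange(-.065,-.03,.0005)
for b in(-.01,0,.01):
    P=np.array([proj('side',[.677+x*c-b*sn,.0662+x*sn+b*c,0]) for x in a]).astype(np.float32)
    q=cv2.remap(s,P[:,:1],P[:,1:],cv2.INTER_LINEAR)[:,0]; f=q[:,0]-q[:,2]; th=(f[:8].mean()+f[-20:].mean())/2
    print('side centre',((a[np.argmax(f<th)]+np.sqrt(.046**2-b*b))*1e3).round(1))
E
```

```text
position: [0.6319, 0.0528, 0.0266]
force: [-14.6, -7.0, 12.9]
position: [0.6319, 0.0528, 0.0266]
force: [-19.5, -11.1, 16.8]
time_s: 28.55
position: [0.5268, 0.0211, 0.1878]
tcp_rot: [[-0.959, -0.283, 0.004], [-0.283, 0.959, 0.0], [-0.004, -0.001, -1.0]]
force: [0.7, 0.4, -0.8]
opening: 0.006
side centre -2.6
side centre -2.0
side centre -2.6
```

The push moved the pot about 4.7 mm. It now stands about 1 mm past the seat, hard against the back stop (no motion from 11 to 22 N). Handing in.

```bash
python3 -c "
from rig import bot
print(bot.hand_in(), bot.read_state()['time_s'])"
```

```text
the job is handed in; nothing more can be done
the job is handed in; nothing more can be done
```

The job is done and handed in at about 28.6 s of the 67 s allowed, and no verdict was reported. I slid the stack into the holder by the big pot's rim. Then I pulled out the red pot and after it the yellow pot, and lowered each onto its own coaster until I felt light contact.

**Big pot:** It was not fully home when I pulled the other pots. The first slide stalled at about 18 N and I took that as home. After both pots were placed, the two cameras put the big pot about 4 mm short of the seat. I pushed it home with shut fingers, low on its wall. It moved about 4.7 mm and then held still from 11 to 22 N. The side camera then put it about 1 mm past the seat, which is at the back stop. That figure rests on my assumption that the back wall is 8 mm thick, but the hard stop agrees with it.

**Red pot:** Measured on its coaster, it is centred to about 1–2 mm.

**Yellow pot:** It was about 6 mm off just above its coaster, so I corrected that before setting it down. After release it looked upright and centred, though the arm partly hid it from the top camera.

**Bystanders:** None appeared disturbed in the pictures I took, but I did not measure each one at the end.

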